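# Clear the deck and pull the blank cassette

## Task

Take the scraper block and use it to wipe the three brass chips off the loader deck into the black catch tray in front of it, then stand the scraper back on the bench, base down. Then pinch the two orange side catches of the blue cassette together, pull the cassette straight up out of its well and finish while still holding it by the pinched catches, still and level, with its underside at least 4 cm above the deck. Only the scraper may touch the chips, not the gripper, and leave the tape roll, the bottle and the tumbler of sticks where they are.

Things in the scene. Friction and masses are not known exactly. Their poses are not given: they have to be found in the camera images.
- dock: White loader dock fixed to the bench, 160 mm (its x) by 222 mm (its y), flat deck on top 50 mm above the bench. Origin on the bench; the deck spans x -75..+85 and y -107..+115 mm from it. The black catch tray is joined to its front (-x) side, x -155..-75, y -107..-3, rim 30 mm above the bench. Upright; its yaw and place vary.
- deck (a point): Point on the deck surface in the chip lane, at dock x 0, y -55 mm, 50 mm above the bench; axes as the dock. The grey lane runs along the dock's x over the whole deck (x -75..+85 mm from this point), 92 mm wide between two low aluminium fences (5 mm high, 6 mm wide). Its front end at x -75 is open and drops into the catch tray; its rear end at x +85 is open too.
- tray (a point): Centre of the catch tray's inner floor, 8 mm above the bench; axes as the dock. Inside 76 mm (x -38..+38, the +x side being the deck's front wall) by 96 mm (y), walls 22 mm above the floor.
- well (a point): Centre of the mouth of the cassette's well, level with the deck (dock x 0, y +60 mm); axes as the dock. Mouth 59 mm (x) by 64 mm (y), 40 mm deep. Along both y sides a fixed lip 8 mm thick retains the barbs of the catches. The deck is flat for at least 57 mm from this point along -y (fence beyond, 5 mm high); along +y it ends 55 mm from it.
- cassette: Blue cassette, upright in the well, axes as the dock. Origin: centre of its underside, 40 mm below the deck; 56 (x) by 40 (y) by 75 mm high, 35 mm of it above the deck; at both x ends guide cheeks 62 mm wide in y, up to 3 mm above the deck. 160 to 250 g in all. Locked down while a catch is out; with both in, it slides straight up with 1 mm play.
- catch_left_pad (a point): Middle of the outer face of the orange +y catch: a flat thumb plate, 24 mm wide (x), from 4 to 32 mm above the deck, this point 18 mm above it. The two outer faces are 62 mm apart at rest, 50 mm fully pinched (pinch along the cassette's y). It is carried by the cassette.
- catch_right_pad (a point): The same on the orange -y catch.
- catch_left (a joint): Inward travel of the +y catch: 0 out (latched), 0.006 m at its firm stop. Spring 3 N at 0, 6.6 N at the stop; the barb clears the lip from about 0.0045 m.
- catch_right (a joint): Inward travel of the -y catch, likewise.
- scraper: Scraper block standing on the bench, 110 to 180 g, the same front and back. Origin at the centre of its underside. Black sole with steel faces 26 mm (its x) by 80 mm (its y), 14 mm high; on it a wooden rib to grip across x, 20 mm (x) by 56 mm (y), from 14 to 52 mm above the underside. Wipe along its x, with its y across the lane.
- chip1: Brass chip 16 by 14 by 7 mm, 13 g, lying flat in the deck's lane; origin at the centre of its underside. Lies 46 to 56 mm from deck towards the tray (-x).
- chip2: Brass chip of the same size, 8 to 20 mm from deck towards -x.
- chip3: Brass chip of the same size, 16 to 24 mm from deck towards +x.
- tape: Bystander: roll of green tape lying flat, 68 mm across, 26 mm high, origin under its centre. It stands on one side of the dock, the scraper on the other; which is which varies.
- resin: Bystander: amber bottle, 52 mm across, 130 mm high, origin under its centre, at the far left.
- sticks: Bystander: clear tumbler with wooden sticks, 76 mm across, 160 mm high with the sticks, origin under its centre, at the far right.
Not all that is in view belongs to the job. Several things look just like the scraper: the one meant starts farthest to the robot's right. Of the things like the cassette, leave any that is red; of the rest the larger one is meant.

How it is judged:
By the outcome, as a careful person would: the job done as asked, in the order asked, and still so for the second after the job is handed in, while the arm keeps its last pose, push and grip.
It also fails if it takes over 64 s, if anything falls off the work surface, if the arm or the gripper's body presses on something with over 40 N, if the wrist force passes 120 N, or if a joint passes its speed limit or range.

## Robot

A 6-joint arm with a two-finger parallel gripper is mounted at the origin on the work surface. World frame = base frame: x ahead of the robot, y to its left, z up, the work surface at z = 0. Lengths are in m, angles in rad, forces in N, time in s.
With the tool pointing down it reaches from about 0.325 to 0.9 m from the base axis. Payload 3.5 kg.
Tool frame: the origin (TCP) lies at the very end of the fingers, on their centre line; the grasp point (between the pads) lies ctrl.grasp_offset behind it (ctrl.grasp_offset is the distance from the TCP to the grasp point, in m); z points along the fingers, y is the line along which they close (so a half turn about z gives the same grasp; the last joint's range is limited). The gripper opens to 85 mm and grips with 20 to 120 N. Pads are 22 mm wide; open, the fingers measure 114 mm over their backs; the gripper's body (76 mm by 85 mm) begins 54 mm behind the grasp point. The pads swing forward as they close: fully open they stand 13 mm farther back than shut.
Start: joints at [1.065, 0.276, -0.026, 1.268, 0, 1.467], TCP at [0.245, 0.575, 0.231] pointing down, gripper open.
Joint ranges: [-3.12, 3.12], [-0.85, 1.88], [-1.08, 1.24], [-1.95, 2.15], [-1.57, 1.53], [-3.14, 3.14]. Speed limits (rad/s): [2.57, 2.57, 3.14, 3.14, 3.14, 3.14].

## Interface

Orientations are given as a unit quaternion [x, y, z, w].
In Python, from workcell import ctrl gives the robot as it stands.
- The arm moves only by the tool step_arm, never from a script. Its argument "increments" is a list of rows, each an object with "slide": the shift along the tool's x, y, z in cm, a list of three; "roll": the turn about the tool's z in rad; "grip": the opening, from 0 (shut) to 1 (fully open). A call has 1 to 8 rows; each row is the pose to reach, as a shift and turn from the pose commanded when the call began, along the tool's axes at that moment; what a row does not reach only later rows make up. A row lasts 1/12 s, in which the tool goes at most 41.7 mm and 7.16 degrees, less where a joint would pass 70% of its speed; a pose out of reach is approached as far as the arm can. A call with a gripper value outside its range is refused whole. The fingers move at their own pace and stop on an object; "squeeze" is the grip in N (left out, the last holds). Time passes only in rows, so rows that repeat a pose let the fingers close. It gives the time, the measured TCP pose, the force, the opening and the grip force at its end, in the units of the state.
- ctrl.get_state(): the state, without advancing time (a new reading comes with each control period).
- ctrl.get_image(name): name is "scene" or "top"; returns the picture (480x640x3 uint8, blue, green, red); there is no depth.
- ctrl.get_calibration(name): a dict with "vfov" (degrees; the focal length in pixels is half the picture's height over the tangent of half this angle, whatever the lens; pixels are square), "cx", "cy" (the principal point, pixels), "world_to_cam" (4x4, takes a point from world to camera coordinates). Camera axes: x right, y down, z forward; pixel columns grow to the right and rows downward; lengths in m; the calibration is good to about 2 mm. A picture is of the moment at which its call begins. get_calibration takes no time and is no camera call.
- ctrl.close_job(): hands the job in; it is judged then, once.
Trained networks look in the newest picture that a camera, given by its name, has taken for a name from the list of things; names that differ only in an ending like _2 or _b are one class to them, and where a whole thing is asked for, a point or a joint stands for the part that bears it (a point fixed in the world has none). Each returns a list of dicts, best first, with "confidence" (0 to 1); they miss things now and then, are a little off and sometimes report something else, mostly with a low value. They report only what shows in the picture. A call takes as long as a camera call. They do not tell look-alikes from the thing itself.
- ctrl.masks_of(label, camera): "pixels" (480x640 bool, what is visible of it) and "point" ([row, column] in pixels, amid what is visible of it).
The state is a dict: "time_s": time; "joint_positions": joint angles; "joint_vel": joint speeds; "joint_torque": joint torques, N m; "ee_pos": TCP position; "eef_rot": TCP orientation; "force": force on the tool from outside, world axes, zero at the start; "torque": the same for the moment, N m; "grip_width": opening from 0.0 (shut) to 1.0 (fully open); "gripper_force": force on a finger pad.
Only numpy, scipy, OpenCV 4.12 (cv2) and the standard library are available. Lean on these libraries where they do the work, as an engineer would, in place of code of your own. Each camera call takes 0.05 s, during which the arm holds its last target. There are 200 camera calls.

## Working session

There is one attempt and no reset: what is moved stays moved. The work goes in short steps, Python scripts to look and compute and a tool call to move; the robot and the scene stay as the last step left them, time stands still between calls to the robot, and variables do not carry over. Pictures are saved under pics/ and viewed, at most 10 in all, crops included, and the job is handed in when it is done.

Besides the shell and the picture viewer there is one more tool, called after "Emit:" as name(argument=value, ...), one argument or row to a line, values as JSON. step_arm: Moves the arm, as the interface text tells. Its arguments: {"type":"object","properties":{"increments":{"type":"array","items":{"type":"object","properties":{"slide":{"type":"array","items":{"type":"number"}},"roll":{"type":"number"},"grip":{"type":"number"}}}},"squeeze":{"type":"number"}},"required":["increments"]}

```bash
ls; mkdir -p pics
python3 - <<'E'
from workcell import ctrl
import cv2
for n in("scene","top"):
    im=ctrl.get_image(n);cv2.imwrite(f"pics/{n}0.png",im)
    c=ctrl.get_calibration(n);print(n,c)
    for l in("scraper","cassette","dock","chip1","tape","resin","sticks","catch_left_pad"):
        print(l,[(round(d["confidence"],2),[int(v) for v in d["point"]],int(d["pixels"].sum())) for d in ctrl.masks_of(l,n)])
print(ctrl.grasp_offset,ctrl.get_state())
E
```

```text
pics
scene {'vfov': 44.73109865830712, 'cx': 317.9158448745961, 'cy': 238.28204154379645, 'world_to_cam': array([[ 0.30647426,  0.95176779, -0.01454667, -0.22811519],
       [ 0.78901681, -0.26255688, -0.55544249, -0.40503407],
       [-0.5324716 ,  0.15875126, -0.83142771,  1.44742104],
       [ 0.        ,  0.        ,  0.        ,  1.        ]])}
scraper [(0.84, [135, 444], 713), (0.71, [179, 421], 700), (0.6, [203, 481], 834)]
cassette [(0.92, [262, 415], 1581), (0.77, [226, 325], 1074), (0.68, [177, 331], 585)]
dock [(0.77, [247, 284], 9503)]
chip1 [(0.48, [218, 254], 67)]
tape [(0.73, [235, 114], 879)]
resin [(0.64, [274, 480], 1380)]
sticks [(0.95, [366, 164], 2575)]
catch_left_pad [(0.54, [231, 337], 100), (0.47, [244, 425], 50), (0.2, [236, 309], 26)]
top {'vfov': 45.31117561836044, 'cx': 320.0799231877135, 'cy': 239.04960390003697, 'world_to_cam': array([[ 0.00768636, -0.99978945, -0.01902552,  0.05991074],
       [-0.99595386, -0.00595051, -0.0896688 ,  0.55290927],
       [ 0.08953671,  0.01963776, -0.99578991,  1.23966834],
       [ 0.        ,  0.        ,  0.        , 
[... 447 characters left out ...]
s': 0.9, 'joint_positions': array([ 1.06458076e+00,  2.76362772e-01, -2.63923094e-02,  1.26802396e+00,
        7.25174381e-06,  1.46740725e+00]), 'joint_vel': array([-0.0003525 , -0.00025962, -0.00130564, -0.00213998, -0.0007053 ,
        0.00121814]), 'joint_torque': array([ 7.30336560e-04, -4.45475864e+01,  2.95570618e+01,  5.24526513e-04,
       -7.72403223e-05,  3.89972987e-08]), 'ee_pos': array([0.24500973, 0.57496566, 0.23134007]), 'eef_rot': array([ 2.00054209e-01,  9.79784830e-01,  9.33061124e-06, -8.65611650e-07]), 'force': array([ 1.44724391,  0.3689141 , -0.46110795]), 'torque': array([-0.00092836, -0.01186634, -0.00104687]), 'gripper_force': 0.0, 'grip_width': 1.0058250906420798}
```

```bash
cat > h.py <<'E'
import numpy as np,cv2
from workcell import ctrl
def cam(n):
    c=ctrl.get_calibration(n);f=240/np.tan(np.radians(c["vfov"])/2)
    return np.array([[f,0,c["cx"]],[0,f,c["cy"]],[0,0,1]]),np.array(c["world_to_cam"])
def back(n,uv,z):
    K,T=cam(n);uv=np.atleast_2d(np.asarray(uv,float))
    d=np.c_[uv,np.ones(len(uv))]@np.linalg.inv(K).T@T[:3,:3]; o=-T[:3,:3].T@T[:3,3]
    return o+d*((z-o[2])/d[:,2])[:,None]
def proj(n,P):
    K,T=cam(n);p=(np.atleast_2d(P)@T[:3,:3].T+T[:3,3])@K.T
    return p[:,:2]/p[:,2:]
E
python3 - <<'E'
import cv2
from h import *
a=cv2.imread("pics/top0.png")[130:340,140:540];cv2.imwrite("pics/topc.png",cv2.resize(a,(800,420),interpolation=3))
for s in [(170,231),(164,315),(200,274)]: print(s,back("top",s,.05))
for s in [(286,301),(254,183),(318,238)]: print(s,back("top",s,.08))
for s in [(444,135),(421,179),(481,203)]: print(s,back("scene",s,.03))
for s in [(415,262),(325,226),(331,177)]: print(s,back("scene",s,.07))
E
```

```text
(170, 231) [[0.56587366 0.38918435 0.05      ]]
(164, 315) [[0.38487266 0.39645907 0.05      ]]
(200, 274) [[0.47314358 0.32132107 0.05      ]]
(286, 301) [[0.41734662 0.13274789 0.08      ]]
(254, 183) [[0.66650205 0.20418568 0.08      ]]
(318, 238) [[0.54977125 0.06700748 0.08      ]]
(444, 135) [[0.38232067 0.40859244 0.03      ]]
(421, 179) [[0.48132391 0.31085575 0.03      ]]
(481, 203) [[0.57736104 0.40046245 0.03      ]]
(415, 262) [[0.68527137 0.20490875 0.07      ]]
(325, 226) [[0.55814888 0.07510556 0.07      ]]
(331, 177) [[0.44805709 0.12405187 0.07      ]]
```

View pics/scene0.png

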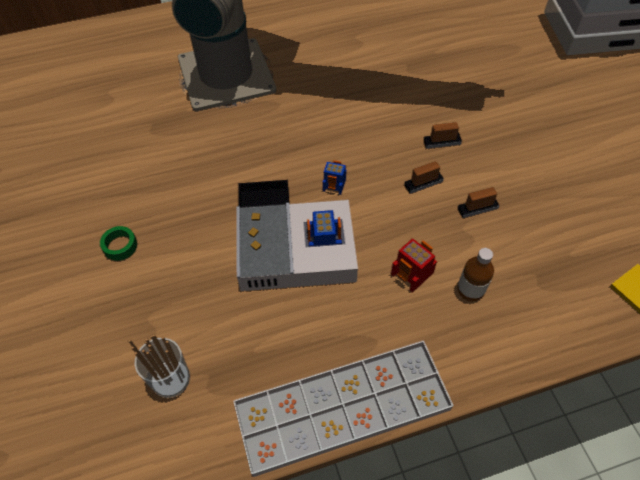

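View pics/topc.png

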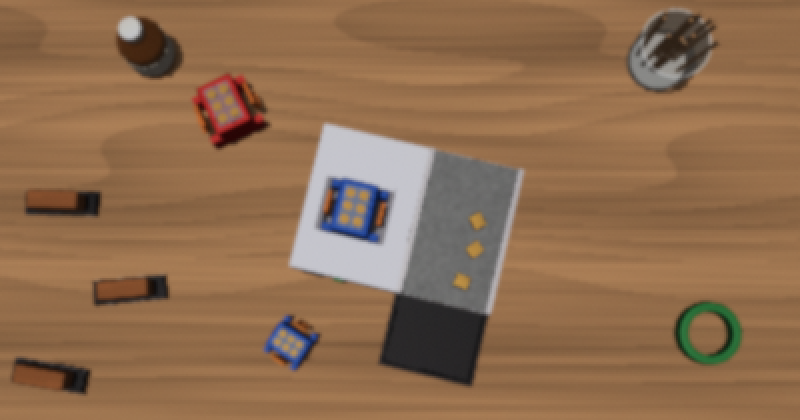

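Scraper candidates in the top view are (170,231), (200,274) and (164,315). The one at (200,274) has the smallest y (0.32 against 0.39), so it is farthest right and is the one meant. Of the cassettes, the red one at (254,183) is excluded. The blue pair are (318,238), larger and in the dock, and (286,301), smaller and loose. The one in the dock is meant. Next I fit the poses.

```bash
cat >> h.py <<'E'
from scipy.optimize import least_squares,minimize
def tf(p,L):
    L=np.atleast_2d(np.asarray(L,float));c,s=np.cos(p[2]),np.sin(p[2])
    return np.c_[p[0]+c*L[:,0]-s*L[:,1],p[1]+s*L[:,0]+c*L[:,1],L[:,2]]
def box(x0,x1,y0,y1,z0,z1): return [(x,y,z) for x in(x0,x1) for y in(y0,y1) for z in(z0,z1)]
SCR=[box(-.013,.013,-.04,.04,0,.014),box(-.01,.01,-.028,.028,.014,.052)]
def sil(n,p,boxes):
    m=np.zeros((480*4,640*4),np.uint8)
    for b in boxes:
        cv2.fillConvexPoly(m,cv2.convexHull(np.round(proj(n,tf(p,b))*4+1.5).astype(np.int32)),255)
    return cv2.resize(m,(640,480),interpolation=cv2.INTER_AREA)/255.
def fitsil(masks,p0,boxes):
    def cost(q):
        t=0
        for n,m in masks:
            s=sil(n,[q[0]/100,q[1]/100,q[2]/10],boxes); t+=1-np.minimum(s,m).sum()/np.maximum(s,m).sum()
        return t/len(masks)
    q0=np.array([p0[0]*100,p0[1]*100,p0[2]*10])
    r=minimize(cost,q0,method="Nelder-Mead",options=dict(initial_simplex=q0+np.vstack([np.zeros(3),np.diag([1,1,1.5])]),xatol=.01,fatol=1e-4))
    return np.array([r.x[0]/100,r.x[1]/100,r.x[2]/10]),r.fun
def mask(l,n,near):
    ds=ctrl.masks_of(l,n); ds=[d for d in ds if np.hypot(d["point"][1]-near[0],d["point"][0]-near[1])<20]
    return ds[0]["pixels"].astype(float) if ds else None
E
python3 - <<'E'
from h import *
L=np.array([(85,115,50),(85,-107,50),(-75,-107,50),(-75,115,50),(-155,-107,30),(-155,-3,30)])/1000
uv=np.array([(323,123),(523,170),(490,313),(290,266),(472,384),(381,362)])/2+[140,130]-.25
r=least_squares(lambda p:(proj("top",tf(p,L))-uv).ravel(),[.53,0,-.23]);p=r.x
print("dock top",p,r.fun.round(1))
print("scene proj",proj("scene",tf(p,L)).round(0).tolist())
s=ctrl.get_image("scene"),ctrl.get_image("top")
mt=mask("scraper","top",(200,274));ms=mask("scraper","scene",(421,179))
for mm in ([("top",mt)],[("scene",ms)],[("top",mt),("scene",ms)]):
    print("scr",fitsil([x for x in mm if x[1] is not None],[.472,.32,0.0],SCR))
cs=(np.array([(477,221),(475,249),(461,282)])/2+[140,130]-.25)
W=back("top",cs,.057);c,sn=np.cos(p[2]),np.sin(p[2]);d=W[:,:2]-p[:2]
print("chips in dock",np.c_[d@[c,sn],d@[-sn,c]])
im=[cv2.resize(s[0][165:295,230:450],(800,473),interpolation=3)]
for q in proj("scene",tf(p,L)): cv2.circle(im[0],tuple(int(v) for v in ((q-[230,165])*800/220)),4,(0,255,0),1)
cv2.imwrite("pics/ov1.png",im[0])
E
```

```text
dock top [ 0.5466988   0.01107126 -0.22213171] [ 0.2 -0.2  0.1 -0.9  0.5 -0.1 -0.4 -0.1  0.5  0.7 -0.9  0.6]
scene proj [[357.0, 269.0], [236.0, 279.0], [235.0, 209.0], [347.0, 200.0], [236.0, 184.0], [286.0, 180.0]]
scr (array([0.47197576, 0.32078163, 0.11342404]), np.float64(0.11712306997440569))
scr (array([0.4718667 , 0.32200627, 0.14118543]), np.float64(0.08899591562249665))
scr (array([0.47180279, 0.3214562 , 0.12245757]), np.float64(0.10682754070407724))
chips in dock [[ 0.01707036 -0.07053086]
 [-0.01270165 -0.07502718]
 [-0.0504393  -0.06824132]]
```

View pics/ov1.png

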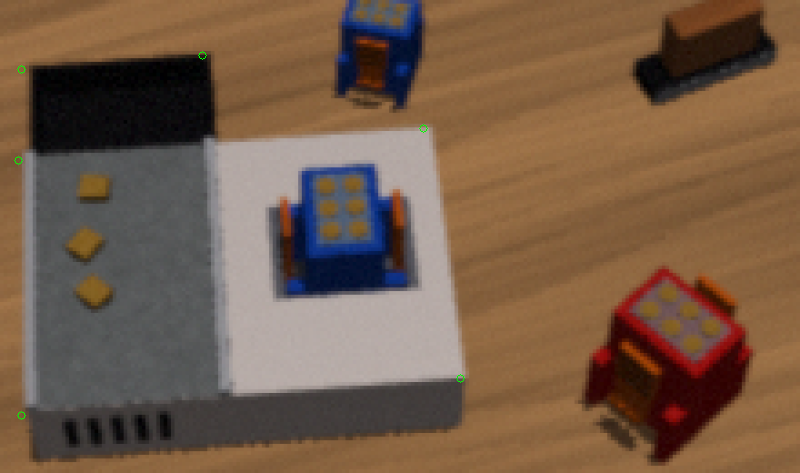

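The overlay shows the dock model agreeing to about 2 px with the scene picture. The chips lie in the lane at roughly x +17, −13 and −50 mm, as specified. Scraper pose agrees between cameras within 1 mm. Next I refine the dock pose with both views and confirm the scraper in a crop.

```bash
cat >> h.py <<'E'
from scipy.spatial.transform import Rotation as R
def go(x,y,z,yaw):
    s=ctrl.get_state();M=R.from_quat(s["eef_rot"]).as_matrix()
    cur=np.arctan2(M[1,1],M[0,1]);r=-((yaw-cur+np.pi)%(2*np.pi)-np.pi)
    d=(np.array([x,y,z])-s["ee_pos"])
    print("t",round(s["time_s"],2),"slide cm",(M.T@d*100).round(2),"roll",round(r,3),"cur",s["ee_pos"].round(4),round(cur,3))
E
python3 - <<'E'
from h import *
L=np.array([(85,115,50),(85,-107,55),(-75,-107,55),(-75,115,50),(-155,-107,30),(-155,-3,30)])/1000
uv=np.array([(323,123),(523,170),(490,313),(290,266),(472,384),(381,362)])/2+[140,130]-.25
k=220/800
uv2=np.array([(463,378),(28,406),(25,151),(432,128),(32,67),(211,55)])*k+[230,165]-.35
f=lambda p:np.r_[(proj("top",tf(p,L))-uv).ravel(),(proj("scene",tf(p,L))-uv2).ravel()]
r=least_squares(f,[.53,0,-.23],loss="soft_l1");p=r.x;print(p,f(p).reshape(-1,2).round(1).tolist())
r=least_squares(lambda p:f(p)[12:],[.53,0,-.23]);print("scene only",r.x)
s=ctrl.get_image("scene")
im=cv2.resize(s[120:230,380:540],(800,550),interpolation=3)
q=[.4718,.3215,.122]
for P,col in ((tf(q,SCR[0]),(0,255,0)),(tf(q,SCR[1]),(255,255,0))):
    for v in proj("scene",P): cv2.circle(im,tuple(int(t) for t in (v-[380,120])*5+2),4,col,1)
cv2.imwrite("pics/scr.png",im)
go(.4718,.3215,.12,.122)
E
```

```text
[ 0.54610564  0.01303961 -0.2290928 ] [[-0.3, -0.3], [-0.3, -0.6], [-0.6, 0.5], [-1.5, -0.3], [-1.0, 1.2], [-2.3, 0.8], [0.3, 0.2], [-1.1, 0.7], [-0.7, 0.7], [-0.8, 0.2], [-1.2, 0.3], [-0.6, -0.0]]
scene only [ 0.54565439  0.0143319  -0.23321315]
t 1.15 slide cm [-30.8  -14.43  11.13] roll 1.046 cur [0.245  0.575  0.2313] 1.168
```

View pics/scr.png

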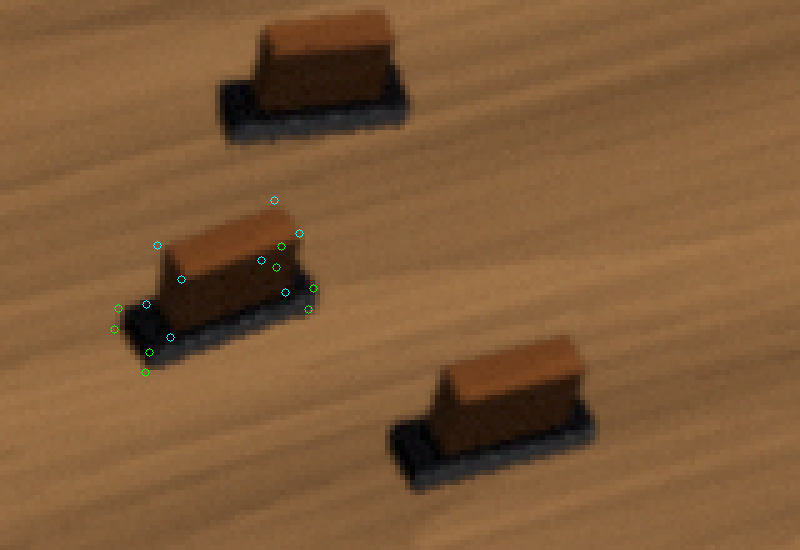

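The crop confirms the middle scraper, at crop (210,290) or full picture (422,178), as the farthest right of the three. The model sits within about 2 px.

Emit:
step_arm(
  increments=[
    {"slide":[-30.8,-14.4,11.1],"roll":1.05,"grip":1},
    {"slide":[-30.8,-14.4,11.1],"roll":1.05,"grip":1},
    {"slide":[-30.8,-14.4,11.1],"roll":1.05,"grip":1},
    {"slide":[-30.8,-14.4,11.1],"roll":1.05,"grip":1},
    {"slide":[-30.8,-14.4,11.1],"roll":1.05,"grip":1},
    {"slide":[-30.8,-14.4,11.1],"roll":1.05,"grip":1},
    {"slide":[-30.8,-14.4,11.1],"roll":1.05,"grip":1},
    {"slide":[-30.8,-14.4,11.1],"roll":1.05,"grip":1},
  ],
)

```text
time_s: 1.82
ee_pos: [0.4576, 0.3375, 0.1276]
eef_rot: [0.648, 0.762, 0.0, 0.0]
force: [0.4, 0.3, 0.4]
grip_width: 1.004
gripper_force: 0.0
```

Emit:
step_arm(
  increments=[
    {"slide":[0,0,0],"grip":1},
  ],
)

```text
$.increments[0]: bad value
```

Run:
```python
from h import *
go(.4722,.323,.02,.13)
```

```text
t 1.82 slide cm [-1.67  1.2  10.76] roll 0.032 cur [0.4576 0.3375 0.1276] 0.162
```

Emit:
step_arm(
  increments=[
    {"slide":[0,0,0],"roll":0,"grip":1},
    {"slide":[0,0,0],"roll":0,"grip":1},
  ],
)

```text
time_s: 1.98
ee_pos: [0.4572, 0.337, 0.127]
eef_rot: [0.647, 0.763, -0.001, -0.0]
force: [0.3, 0.6, -0.2]
grip_width: 1.0
gripper_force: 0.0
```

Run:
```python
from h import *
go(.4722,.323,.02,.13)
```

```text
t 1.98 slide cm [-1.63  1.27 10.69] roll 0.035 cur [0.4572 0.337  0.127 ] 0.165
```

Emit:
step_arm(
  increments=[
    {"slide":[-1.6,1.3,3],"roll":0.035,"grip":1},
    {"slide":[-1.6,1.3,6],"roll":0.035,"grip":1},
    {"slide":[-1.6,1.3,9],"roll":0.035,"grip":1},
    {"slide":[-1.6,1.3,10.6],"roll":0.035,"grip":1},
    {"slide":[-1.6,1.3,10.6],"roll":0.035,"grip":1},
    {"slide":[-1.6,1.3,10.6],"roll":0.035,"grip":0.1},
    {"slide":[-1.6,1.3,10.6],"roll":0.035,"grip":0},
    {"slide":[-1.6,1.3,10.6],"roll":0.035,"grip":0},
  ],
  squeeze=50,
)

```text
time_s: 2.65
ee_pos: [0.4734, 0.3269, 0.024]
eef_rot: [0.658, 0.753, 0.002, 0.001]
force: [-0.3, 0.5, 0.3]
grip_width: 0.606
gripper_force: 0.0
```

Emit:
step_arm(
  increments=[
    {"slide":[0,0,0],"roll":0,"grip":0},
    {"slide":[0,0,0],"roll":0,"grip":0},
    {"slide":[0,0,0],"roll":0,"grip":0},
    {"slide":[0,0,0],"roll":0,"grip":0},
    {"slide":[0,0,0],"roll":0,"grip":0},
  ],
)

```text
time_s: 3.07
ee_pos: [0.4731, 0.326, 0.0233]
eef_rot: [0.659, 0.753, 0.001, 0.0]
force: [-0.1, -0.5, 6.3]
grip_width: 0.22
gripper_force: 50.1
```

Emit:
step_arm(
  increments=[
    {"slide":[0,0,-4],"roll":0,"grip":0},
    {"slide":[0,0,-8],"roll":0,"grip":0},
    {"slide":[0,0,-12],"roll":0,"grip":0},
    {"slide":[0,0,-12],"roll":0,"grip":0},
    {"slide":[0,0,-12],"roll":0,"grip":0},
  ],
)

```text
time_s: 3.48
ee_pos: [0.4742, 0.3265, 0.145]
eef_rot: [0.659, 0.752, 0.003, 0.001]
force: [-0.3, 1.0, -1.7]
grip_width: 0.228
gripper_force: 49.8
```

Run:
```python
from h import *
p=[.5458,.0135,-.231]
t=tf(p,[(.064,-.055,0)])[0];print(t)
go(t[0],t[1],.143,-.231)
```

```text
[ 0.59550772 -0.05469196  0.        ]
t 3.48 slide cm [-39.39   6.97   0.15] roll 0.364 cur [0.4742 0.3265 0.145 ] 0.133
```

Emit:
step_arm(
  increments=[
    {"slide":[-39.4,7.0,0],"roll":0.364,"grip":0},
    {"slide":[-39.4,7.0,0],"roll":0.364,"grip":0},
    {"slide":[-39.4,7.0,0],"roll":0.364,"grip":0},
    {"slide":[-39.4,7.0,0],"roll":0.364,"grip":0},
    {"slide":[-39.4,7.0,0],"roll":0.364,"grip":0},
    {"slide":[-39.4,7.0,0],"roll":0.364,"grip":0},
    {"slide":[-39.4,7.0,0],"roll":0.364,"grip":0},
    {"slide":[-39.4,7.0,0],"roll":0.364,"grip":0},
  ],
)

```text
time_s: 4.15
ee_pos: [0.5713, 0.006, 0.1392]
eef_rot: [0.784, 0.621, -0.002, -0.002]
force: [0.9, -0.2, -2.2]
grip_width: 0.221
gripper_force: 49.6
```

Run:
```python
from h import *
p=[.5458,.0135,-.231]
t=tf(p,[(.064,-.055,0)])[0]
go(t[0],t[1],.143,-.231)
```

```text
t 4.15 slide cm [-5.35  3.74 -0.39] roll -0.0 cur [0.5713 0.006  0.1392] -0.231
```

Emit:
step_arm(
  increments=[
    {"slide":[-5.3,3.7,-0.3],"roll":0,"grip":0},
    {"slide":[-5.3,3.7,-0.3],"roll":0,"grip":0},
    {"slide":[-5.3,3.7,-0.3],"roll":0,"grip":0},
    {"slide":[-5.3,3.7,-0.3],"roll":0,"grip":0},
    {"slide":[-5.3,3.7,-0.3],"roll":0,"grip":0},
  ],
)

```text
time_s: 4.57
ee_pos: [0.5952, -0.0516, 0.1426]
eef_rot: [0.784, 0.621, -0.001, -0.002]
force: [0.3, -0.2, -2.2]
grip_width: 0.222
gripper_force: 49.6
```

Run:
```python
from h import *
p=[.5458,.0135,-.231]
t=tf(p,[(.064,-.055,0)])[0]
go(t[0],t[1],.073,-.231)
ee=ctrl.get_state()["ee_pos"]
im=ctrl.get_image("scene")
x0,y0=200,120
c=cv2.resize(im[y0:y0+180,x0:x0+240],(800,600),interpolation=3)
k=800/240
def dots(P,col):
    for v in proj("scene",P): cv2.circle(c,tuple(int(t) for t in (v-[x0,y0]+.5)*k),4,col,1)
# scraper assumed centred at TCP minus 3mm along tool x, underside ee z-.0233
for off,col in((0,(0,255,0)),(-.004,(255,0,255))):
    q=[ee[0]-np.sin(-.231)*off,ee[1]+np.cos(-.231)*off,-.231]
    P=tf(q,SCR[0]);P[:,2]+=ee[2]-.0233;dots(P,col)
# lane inner fence edges at z=.055 ends
dots(tf(p,[(-.075,-.101,.055),(.085,-.101,.055),(-.075,-.009,.055),(.085,-.009,.055)]),(0,255,255))
dots(tf(p,[(0,.091,.068),(0,.029,.068),(0.028,.08,.085),(-.028,.08,.085),(.028,.04,.085),(-.028,.04,.085)]),(255,255,0))
cv2.imwrite("pics/held.png",c)
```

```text
t 4.57 slide cm [-0.3   0.14  6.96] roll -0.0 cur [ 0.5952 -0.0516  0.1426] -0.231
```

View pics/held.png

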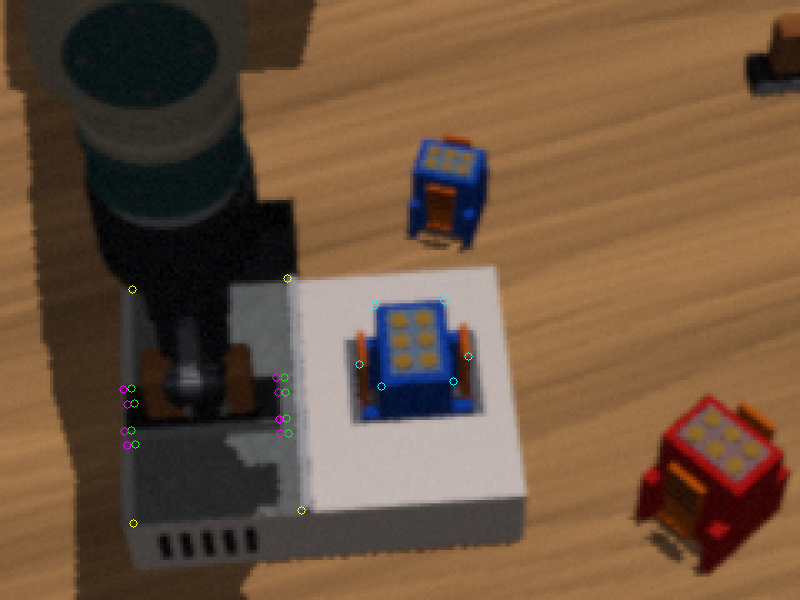

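The held view shows the scraper over the lane behind the chips, with its sole ends at crop (135,410) and (281,395). The sole is within 1–2 mm of the model and the lane between the fences is at crop columns 133–301. The cassette model matches within about 1 px. I lower it now.

Emit:
step_arm(
  increments=[
    {"slide":[-0.2,0.1,3],"roll":0,"grip":0},
    {"slide":[-0.2,0.1,5.5],"roll":0,"grip":0},
    {"slide":[-0.2,0.1,6.3],"roll":0,"grip":0},
    {"slide":[-0.2,0.1,6.8],"roll":0,"grip":0},
    {"slide":[-0.2,0.1,6.8],"roll":0,"grip":0},
    {"slide":[-0.2,0.1,6.8],"roll":0,"grip":0},
  ],
)

```text
time_s: 5.12
ee_pos: [0.5982, -0.0539, 0.0776]
eef_rot: [0.784, 0.621, 0.0, 0.0]
force: [0.8, -0.3, -1.4]
grip_width: 0.226
gripper_force: 49.6
```

Run:
```python
from h import *
p=[.5458,.0135,-.231]
t=tf(p,[(-.078,-.0535,0)])[0]
go(t[0],t[1],.0735,-.231)
print(ctrl.get_state()["force"])
```

```text
t 5.12 slide cm [  0.02 -14.44   0.4 ] roll 0.001 cur [ 0.5982 -0.0539  0.0776] -0.23
[ 0.82471908 -0.3292255  -1.3515768 ]
```

Emit:
step_arm(
  increments=[
    {"slide":[0,0,0.2],"roll":0,"grip":0},
    {"slide":[0,0,0.4],"roll":0,"grip":0},
    {"slide":[0,0,0.4],"roll":0,"grip":0},
    {"slide":[0,0,0.4],"roll":0,"grip":0},
  ],
)

```text
time_s: 5.45
ee_pos: [0.598, -0.0545, 0.0734]
eef_rot: [0.784, 0.621, 0.0, 0.0]
force: [0.8, 0.7, -0.5]
grip_width: 0.228
gripper_force: 49.6
```

Emit:
step_arm(
  increments=[
    {"slide":[0,-0.8,0],"roll":0,"grip":0},
    {"slide":[0,-1.8,0],"roll":0,"grip":0},
    {"slide":[0,-2.8,0],"roll":0,"grip":0},
    {"slide":[0,-3.7,0],"roll":0,"grip":0},
    {"slide":[0,-4.6,0],"roll":0,"grip":0},
    {"slide":[0,-5.5,0],"roll":0,"grip":0},
    {"slide":[0,-6.4,0],"roll":0,"grip":0},
    {"slide":[0,-7.2,0],"roll":0,"grip":0},
  ],
)

```text
time_s: 6.12
ee_pos: [0.527, -0.0378, 0.0733]
eef_rot: [0.784, 0.621, 0.0, 0.0]
force: [1.1, -0.8, 1.1]
grip_width: 0.227
gripper_force: 50.1
```

Emit:
step_arm(
  increments=[
    {"slide":[0,-0.8,0],"roll":0,"grip":0},
    {"slide":[0,-1.6,0],"roll":0,"grip":0},
    {"slide":[0,-2.4,0],"roll":0,"grip":0},
    {"slide":[0,-3.2,0],"roll":0,"grip":0},
    {"slide":[0,-4.0,0],"roll":0,"grip":0},
    {"slide":[0,-4.8,0],"roll":0,"grip":0},
    {"slide":[0,-5.6,0],"roll":0,"grip":0},
    {"slide":[0,-6.4,0],"roll":0,"grip":0},
  ],
)

```text
time_s: 6.78
ee_pos: [0.4652, -0.0232, 0.0732]
eef_rot: [0.784, 0.621, 0.0, 0.001]
force: [2.9, -1.3, 4.0]
grip_width: 0.228
gripper_force: 50.5
```

Emit:
step_arm(
  increments=[
    {"slide":[0,-0.8,0],"roll":0,"grip":0},
    {"slide":[0,-0.8,0],"roll":0,"grip":0},
    {"slide":[0,-0.8,0],"roll":0,"grip":0},
    {"slide":[0,-0.8,0],"roll":0,"grip":0},
  ],
)

```text
time_s: 7.12
ee_pos: [0.4561, -0.0211, 0.0733]
eef_rot: [0.784, 0.621, -0.001, -0.001]
force: [-1.7, -0.0, 9.3]
grip_width: 0.226
gripper_force: 51.0
```

Run:
```python
from h import *
p=[.5458,.0135,-.231]
ee=ctrl.get_state()["ee_pos"];d=ee[:2]-p[:2];c,s=np.cos(p[2]),np.sin(p[2]);print("dock xy",d@[c,s],d@[-s,c],ee)
```

```text
dock xy -0.07936154184923815 -0.05419963728954208 [ 0.4561374  -0.02109007  0.07326908]
```

Emit:
step_arm(
  increments=[
    {"slide":[0,0,-3],"roll":0,"grip":0},
    {"slide":[0,0,-7],"roll":0,"grip":0},
    {"slide":[0,4,-8],"roll":0,"grip":0},
    {"slide":[4,8,-8],"roll":0,"grip":0},
    {"slide":[8,10,-8],"roll":0,"grip":0},
    {"slide":[12,10,-8],"roll":0,"grip":0},
    {"slide":[16,10,-8],"roll":0,"grip":0},
    {"slide":[20,10,-8],"roll":0,"grip":0},
  ],
)

```text
time_s: 7.78
ee_pos: [0.5958, 0.1413, 0.1504]
eef_rot: [0.784, 0.621, -0.003, -0.002]
force: [0.5, -0.0, -1.3]
grip_width: 0.224
gripper_force: 49.8
```

Run:
```python
from h import *
a=ctrl.get_image("scene");b=ctrl.get_image("top")
for n in("scene","top"): print([(round(d["confidence"],2),d["point"]) for d in ctrl.masks_of("chip1",n)])
A=cv2.resize(a[170:290,215:375],(800,600),interpolation=3)[:, :440]
B=cv2.resize(b[190:340,305:415],None,fx=360/110,fy=360/110,interpolation=3);B=cv2.copyMakeBorder(B,0,600-B.shape[0],0,0,0)
o=np.hstack([A,B]);cv2.imwrite("pics/after.png",cv2.convertScaleAbs(o,alpha=1.6,beta=20))
go(.4735,.326,.143,.13)
```

```text
[]
[(0.6, [214.6, 292.5])]
t 7.98 slide cm [ 15.27 -16.03   0.8 ] roll -0.358 cur [0.5952 0.141  0.1505] -0.228
```

View pics/after.png

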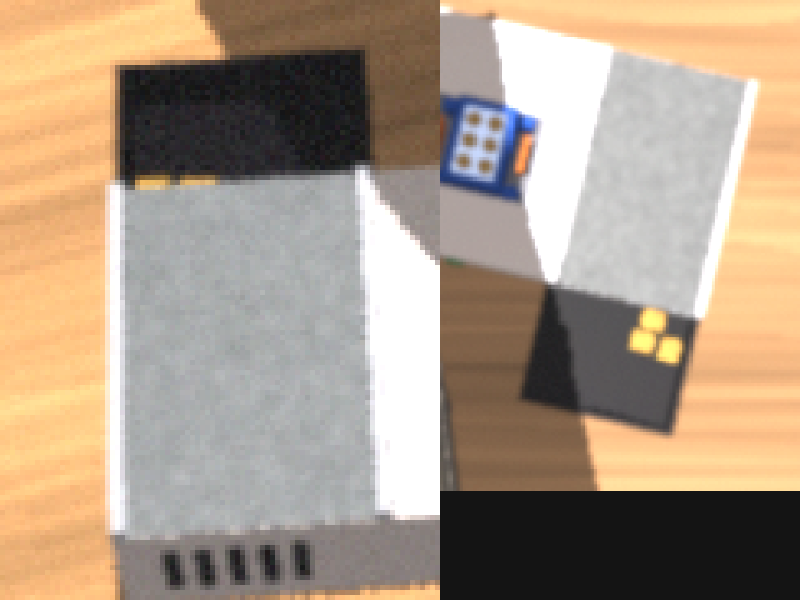

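The crop shows the deck empty and all three chips in the tray, at crop (652,320), (642,341) and (669,349). I take the scraper back to its place.

Emit:
step_arm(
  increments=[
    {"slide":[15.3,-16.0,0.5],"roll":-0.358,"grip":0},
    {"slide":[15.3,-16.0,0.5],"roll":-0.358,"grip":0},
    {"slide":[15.3,-16.0,0.5],"roll":-0.358,"grip":0},
    {"slide":[15.3,-16.0,0.5],"roll":-0.358,"grip":0},
    {"slide":[15.3,-16.0,0.5],"roll":-0.358,"grip":0},
    {"slide":[15.3,-16.0,0.5],"roll":-0.358,"grip":0},
    {"slide":[15.3,-16.0,0.5],"roll":-0.358,"grip":0},
    {"slide":[15.3,-16.0,0.5],"roll":-0.358,"grip":0},
  ],
)

```text
time_s: 8.65
ee_pos: [0.4761, 0.3243, 0.147]
eef_rot: [0.661, 0.751, -0.002, 0.0]
force: [-0.2, -0.6, -1.9]
grip_width: 0.225
gripper_force: 49.8
```

Run:
```python
from h import *
go(.4735,.326,.0233,.13)
```

```text
t 8.65 slide cm [ 0.23 -0.21 12.37] roll -0.003 cur [0.4761 0.3243 0.147 ] 0.127
```

Emit:
step_arm(
  increments=[
    {"slide":[0,0,3.5],"roll":0,"grip":0},
    {"slide":[0,0,7],"roll":0,"grip":0},
    {"slide":[0,0,10],"roll":0,"grip":0},
    {"slide":[0,0,11.5],"roll":0,"grip":0},
    {"slide":[0,0,12],"roll":0,"grip":0},
    {"slide":[0,0,12.2],"roll":0,"grip":0},
    {"slide":[0,0,12.2],"roll":0,"grip":0},
    {"slide":[0,0,12.2],"roll":0,"grip":0},
  ],
)

```text
time_s: 9.32
ee_pos: [0.4792, 0.3257, 0.0273]
eef_rot: [0.661, 0.75, 0.001, 0.001]
force: [-0.7, -0.0, -1.3]
grip_width: 0.225
gripper_force: 49.8
```

Emit:
step_arm(
  increments=[
    {"slide":[0,0,0.2],"roll":0,"grip":0},
    {"slide":[0,0,0.4],"roll":0,"grip":0},
    {"slide":[0,0,0.4],"roll":0,"grip":0},
    {"slide":[0,0,0.4],"roll":0,"grip":0},
  ],
)

```text
time_s: 9.65
ee_pos: [0.4791, 0.3265, 0.0233]
eef_rot: [0.661, 0.751, 0.002, 0.001]
force: [1.7, 0.2, 2.9]
grip_width: 0.224
gripper_force: 50.4
```

Emit:
step_arm(
  increments=[
    {"slide":[0,0,0],"roll":0,"grip":0.5},
    {"slide":[0,0,0],"roll":0,"grip":1},
    {"slide":[0,0,0],"roll":0,"grip":1},
    {"slide":[0,0,0],"roll":0,"grip":1},
    {"slide":[0,0,0],"roll":0,"grip":1},
    {"slide":[0,0,-3],"roll":0,"grip":1},
    {"slide":[0,0,-7],"roll":0,"grip":1},
    {"slide":[0,0,-11],"roll":0,"grip":1},
  ],
)

```text
time_s: 10.32
ee_pos: [0.4757, 0.3249, 0.1314]
eef_rot: [0.661, 0.751, -0.002, -0.001]
force: [-0.0, 0.0, -0.1]
grip_width: 0.998
gripper_force: 0.0
```

Run:
```python
from h import *
p=[.5458,.0135,-.231]
im=ctrl.get_image("scene");tp=ctrl.get_image("top")
CAS=[box(-.028,.028,-.02,.02,.05,.085),box(-.028,.028,-.031,.031,.05,.053),box(-.012,.012,-.031,.031,.054,.082)]
c0=tf(p,[(0,.06,0)])[0]
ms=mask("cassette","scene",(325,226));mt=mask("cassette","top",(318,238))
for n,m in(("scene",ms),("top",mt)):
    if m is not None: print(n,m.sum(),fitsil([(n,m)],[c0[0],c0[1],-.231],CAS))
print("model",c0)
m2=mask("scraper","scene",(421,179))
if m2 is not None:print(fitsil([("scene",m2)],[.479,.3265,.13],SCR))
go(c0[0],c0[1],.15,p[2]+np.pi/2)
```

```text
scene 1053.0 (array([ 0.56001892,  0.07108428, -0.23209037]), np.float64(0.04387818163526358))
top 802.0 (array([ 0.55825367,  0.06909403, -0.22384857]), np.float64(0.12168288342688272))
model [0.55953706 0.07190628 0.        ]
(array([0.47832446, 0.32340235, 0.12988799]), np.float64(0.05033110006903985))
t 10.57 slide cm [-26.22   4.95  -1.82] roll -1.213 cur [0.4772 0.3257 0.1318] 0.127
```

The cassette pose agrees across both views within about 2 mm: (0.5595, 0.071), yaw −0.23. The scraper is standing upright on the bench. I move above the cassette.

Emit:
step_arm(
  increments=[
    {"slide":[-26.2,5.0,-2],"roll":-1.213,"grip":1},
    {"slide":[-26.2,5.0,-2],"roll":-1.213,"grip":1},
    {"slide":[-26.2,5.0,-2],"roll":-1.213,"grip":1},
    {"slide":[-26.2,5.0,-2],"roll":-1.213,"grip":1},
    {"slide":[-26.2,5.0,-2],"roll":-1.213,"grip":1},
    {"slide":[-26.2,5.0,-2],"roll":-1.213,"grip":1},
    {"slide":[-26.2,5.0,-2],"roll":-1.213,"grip":1},
    {"slide":[-26.2,5.0,-2],"roll":-1.213,"grip":1},
  ],
)

```text
time_s: 11.23
ee_pos: [0.5611, 0.0667, 0.1502]
eef_rot: [0.251, 0.968, -0.002, -0.0]
force: [0.6, -0.5, 0.9]
grip_width: 1.003
gripper_force: 0.0
```

Emit:
step_arm(
  increments=[
    {"slide":[0,0,0],"roll":0,"grip":1},
    {"slide":[0,0,0],"roll":0,"grip":1},
  ],
)

```text
time_s: 11.4
ee_pos: [0.5586, 0.0719, 0.1498]
eef_rot: [0.253, 0.968, -0.0, -0.002]
force: [0.4, -0.3, -0.1]
grip_width: 1.001
gripper_force: 0.0
```

Run:
```python
from h import *
go(.5595,.071,.105,-.230+np.pi/2)
```

```text
t 11.4 slide cm [-0.14 -0.03  4.48] roll -0.281 cur [0.5586 0.0719 0.1498] 1.06
```

Emit:
step_arm(
  increments=[
    {"slide":[-0.1,0,1],"roll":-0.281,"grip":1},
    {"slide":[-0.1,0,2],"roll":-0.281,"grip":1},
    {"slide":[-0.1,0,3.5],"roll":-0.281,"grip":1},
    {"slide":[-0.1,0,4.5],"roll":-0.281,"grip":1},
    {"slide":[-0.1,0,4.5],"roll":-0.281,"grip":1},
    {"slide":[-0.1,0,4.5],"roll":-0.281,"grip":1},
  ],
)

```text
time_s: 11.9
ee_pos: [0.5595, 0.0726, 0.1056]
eef_rot: [0.113, 0.994, -0.0, -0.002]
force: [1.0, 0.2, 0.8]
grip_width: 1.0
gripper_force: 0.0
```

Run:
```python
from h import *
go(.5595,.071,.055,-.230+np.pi/2)
im=ctrl.get_image("scene")
cv2.imwrite("pics/above.png",cv2.convertScaleAbs(cv2.resize(im[160:280,250:410],(800,600),interpolation=3),alpha=1.5,beta=15))
```

```text
t 11.9 slide cm [-0.05 -0.15  5.06] roll 0.003 cur [0.5595 0.0726 0.1056] 1.344
```

View pics/above.png

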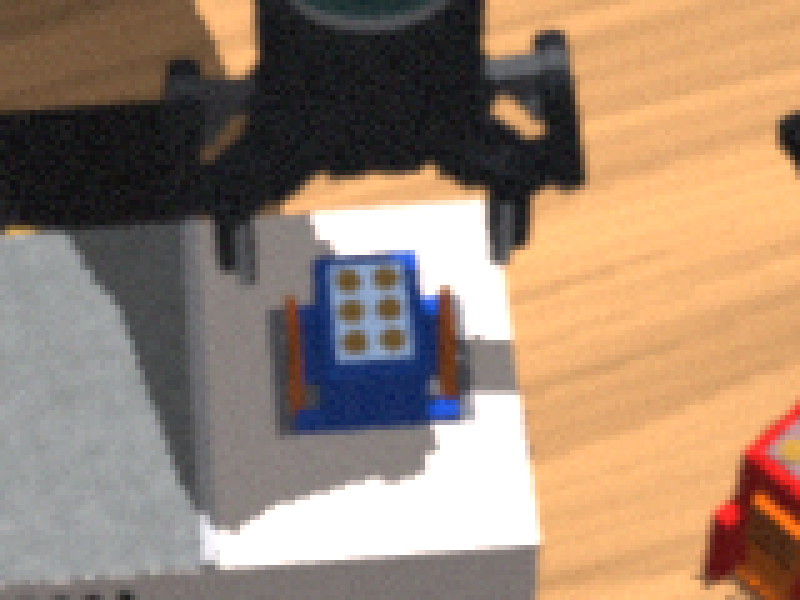

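Both fingers straddle the orange catches centrally: finger inner edges at crop columns 253 and 492, catches at 293 and 448. I go down.

Emit:
step_arm(
  increments=[
    {"slide":[0,-0.1,1.5],"roll":0,"grip":1},
    {"slide":[0,-0.1,3],"roll":0,"grip":1},
    {"slide":[0,-0.1,4.5],"roll":0,"grip":1},
    {"slide":[0,-0.1,5.4],"roll":0,"grip":1},
    {"slide":[0,-0.1,5.4],"roll":0,"grip":1},
    {"slide":[0,-0.1,5.4],"roll":0,"grip":1},
    {"slide":[0,-0.1,5.4],"roll":0,"grip":1},
  ],
)

```text
time_s: 12.53
ee_pos: [0.5618, 0.0708, 0.0539]
eef_rot: [0.113, 0.994, 0.0, 0.001]
force: [0.7, -0.5, -0.3]
grip_width: 0.997
gripper_force: 0.0
```

Emit:
step_arm(
  increments=[
    {"slide":[0,0,0],"roll":0,"grip":0.73},
    {"slide":[0,0,0],"roll":0,"grip":0.73},
    {"slide":[0,0,0],"roll":0,"grip":0.73},
    {"slide":[0,0,0],"roll":0,"grip":0.73},
    {"slide":[0,0,0],"roll":0,"grip":0.73},
  ],
  squeeze=30,
)

```text
time_s: 12.95
ee_pos: [0.5613, 0.0709, 0.0533]
eef_rot: [0.113, 0.994, 0.0, 0.001]
force: [0.7, 1.0, -0.1]
grip_width: 0.729
gripper_force: 0.5
```

Emit:
step_arm(
  increments=[
    {"slide":[0,0,0],"roll":0,"grip":0.8},
    {"slide":[0.15,0,0.2],"roll":0,"grip":0.8},
    {"slide":[0.15,0,0.4],"roll":0,"grip":0.8},
    {"slide":[0.15,0,0.4],"roll":0,"grip":0.7},
    {"slide":[0.15,0,0.4],"roll":0,"grip":0.65},
    {"slide":[0.15,0,0.4],"roll":0,"grip":0.6},
    {"slide":[0.15,0,0.4],"roll":0,"grip":0.5},
    {"slide":[0.15,0,0.4],"roll":0,"grip":0.4},
  ],
  squeeze=40,
)

```text
time_s: 13.62
ee_pos: [0.5594, 0.0709, 0.0504]
eef_rot: [0.113, 0.994, -0.0, -0.0]
force: [-3.9, -0.6, 11.4]
grip_width: 0.538
gripper_force: 41.5
```

Emit:
step_arm(
  increments=[
    {"slide":[0,0,0],"roll":0,"grip":0.4},
    {"slide":[0,0,0],"roll":0,"grip":0.4},
    {"slide":[0,0,0],"roll":0,"grip":0.4},
    {"slide":[0,0,0],"roll":0,"grip":0.4},
  ],
)

```text
time_s: 13.95
ee_pos: [0.5594, 0.071, 0.0504]
eef_rot: [0.113, 0.994, -0.0, 0.0]
force: [-3.6, -1.0, 11.5]
grip_width: 0.544
gripper_force: 41.4
```

Emit:
step_arm(
  increments=[
    {"slide":[0,0,-0.4],"roll":0,"grip":0.4},
    {"slide":[0,0,-0.8],"roll":0,"grip":0.4},
    {"slide":[0,0,-1.2],"roll":0,"grip":0.4},
    {"slide":[0,0,-1.6],"roll":0,"grip":0.4},
  ],
)

```text
time_s: 14.28
ee_pos: [0.5592, 0.071, 0.0648]
eef_rot: [0.113, 0.994, -0.0, -0.0]
force: [-0.5, 0.3, -1.9]
grip_width: 0.537
gripper_force: 42.3
```

Emit:
step_arm(
  increments=[
    {"slide":[0,0,-1],"roll":0,"grip":0.4},
    {"slide":[0,0,-2.2],"roll":0,"grip":0.4},
    {"slide":[0,0,-3.6],"roll":0,"grip":0.4},
    {"slide":[0,0,-5],"roll":0,"grip":0.4},
    {"slide":[0,0,-6.5],"roll":0,"grip":0.4},
    {"slide":[0,0,-8],"roll":0,"grip":0.4},
    {"slide":[0,0,-9],"roll":0,"grip":0.4},
    {"slide":[0,0,-9.5],"roll":0,"grip":0.4},
  ],
)

```text
time_s: 14.95
ee_pos: [0.5608, 0.0711, 0.1626]
eef_rot: [0.113, 0.994, 0.0, 0.002]
force: [0.2, -0.6, -1.6]
grip_width: 0.534
gripper_force: 42.2
```

Emit:
step_arm(
  increments=[
    {"slide":[0,0,0],"roll":0,"grip":0.4},
    {"slide":[0,0,0],"roll":0,"grip":0.4},
    {"slide":[0,0,0],"roll":0,"grip":0.4},
    {"slide":[0,0,0],"roll":0,"grip":0.4},
    {"slide":[0,0,0],"roll":0,"grip":0.4},
    {"slide":[0,0,0],"roll":0,"grip":0.4},
  ],
)

```text
time_s: 15.45
ee_pos: [0.5589, 0.071, 0.1591]
eef_rot: [0.113, 0.994, -0.0, -0.001]
force: [-0.5, -0.6, -1.0]
grip_width: 0.535
gripper_force: 42.2
```

Run:
```python
from h import *
im=ctrl.get_image("scene")
cv2.imwrite("pics/lift.png",cv2.convertScaleAbs(cv2.resize(im[110:290,220:460],(800,600),interpolation=3),alpha=1.5,beta=15))
print(ctrl.get_state())
```

```text
{'time_s': 15.5, 'joint_positions': array([ 1.17133479e-02,  2.17541958e-01, -2.59739119e-01,  1.09463139e+00,
       -3.28146936e-05,  2.37919145e-01]), 'joint_vel': array([-3.37028662e-04, -3.65932114e-03,  3.33606634e-03, -5.81335524e-06,
        1.62903916e-03,  1.78872890e-03]), 'joint_torque': array([ 2.01543080e-03, -4.04237008e+01,  2.83537549e+01,  1.17281012e-02,
       -7.70033766e-04, -3.87215619e-05]), 'ee_pos': array([0.55903308, 0.07104332, 0.15925884]), 'eef_rot': array([ 1.12861886e-01,  9.93610529e-01, -8.57552000e-05, -5.51686063e-04]), 'force': array([-0.43679455, -0.13780102, -1.65858183]), 'torque': array([-0.01621827,  0.02615064,  0.01499464]), 'gripper_force': 42.23876953125, 'grip_width': 0.5347924495343974}
```

View pics/lift.png

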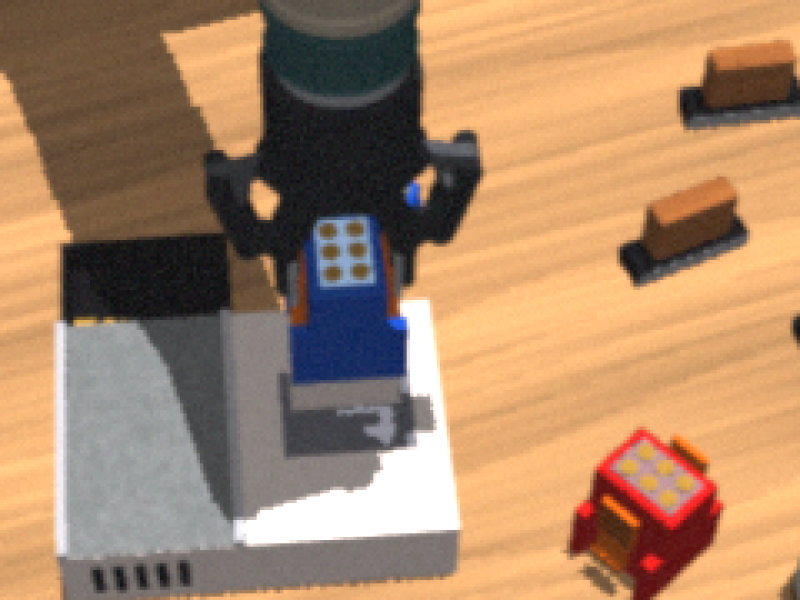

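The picture shows the cassette level in the pinched catches, at crop (345,300). It has risen about 109 mm and is well clear of the empty well at crop (345,425). The scraper is upright and the chips are in the tray, so I hand in the job.

```bash
python3 -c "
from workcell import ctrl
print(ctrl.close_job())"
```

```text
the job is handed in; nothing more can be done
None
```

I handed in the job at about 15.5 s: all three chips are in the tray, the scraper is back on the bench base down, and the cassette is held level by its pinched catches, its underside an estimated 7 cm above the deck.

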